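# Fit the matching wheel flange to the mower hub and bin the others

## Robot

A 7-joint arm with a two-finger parallel gripper is mounted at the origin on the work surface. World frame = base frame: x ahead of the robot, y to its left, z up, the work surface at z = 0. Lengths are in mm, angles in rad, forces in N, time in s.
With the tool pointing down it reaches from about 400 to 875 mm from the base axis. Payload 4.4 kg.
Tool frame: the origin (TCP) lies at the very end of the fingers, on their centre line; the grasp point (between the pads) lies ctrl.grip_point_offset behind it (ctrl.grip_point_offset is the distance from the TCP to the grasp point, in mm); z points along the fingers, y is the line along which they close (so a half turn about z gives the same grasp; the last joint's range is limited). The gripper opens to 85 mm and grips with 20 to 120 N. Pads are 22 mm wide; open, the fingers measure 114 mm over their backs; the gripper's body (76 mm by 85 mm) begins 54 mm behind the grasp point. The pads swing forward as they close: fully open they stand 13 mm farther back than shut.
Start: joints at [1.157, 0.628, 0.038, 1.517, -0.027, 0.996, -0.02], TCP at [221.569, -611.085, 205.313] pointing down, gripper open.
Joint ranges: [-3.06, 3.06], [-0.37, 2.12], [-1.25, 1.32], [0.18, 2.47], [-1.1, 4.24], [0.23, 1.98], [-2.94, 2.94]. Speed limits (rad/s): [2.57, 2.57, 3.14, 3.14, 3.14, 3.14, 3.14].

## Interface

Orientations are given as [roll, pitch, yaw] about the fixed x, y, z axes, in that order (R = Rz(yaw) Ry(pitch) Rx(roll)).
In Python, from cell import read_state, cams, ctrl, models gives the robot as it stands. The module is installed in compiled form; this text tells all that it offers.
- The arm moves only by the tool creep_tool, called after "Request:" by a JSON object that holds its "method" and its "body", one argument or row to a line. Schema: {"type":"object","properties":{"segments":{"type":"array","items":{"type":"array","items":{"type":"number"},"minItems":7,"maxItems":7},"minItems":1,"maxItems":12},"only":{"type":"string"},"quiet":{"type":"boolean"},"lines":{"type":"string"}},"required":["segments"],"additionalProperties":false}. segments is a list of rows, 1 to 12 of them, each of 7 numbers: dx, dy, dz in shares of the most that a row can go, 1 being 50 mm, then a rotation vector rx, ry, rz in fractions of the full range, 1 being pi rad, then the finger opening in mm; each row shifts and turns the commanded pose from where the row before left it, along the tool's axes as they then stand; what a row does not reach is not made up. A row lasts 1/10 s, in which the tool goes at most 50 mm and 0.15 rad, less where a joint would pass 70% of its speed; a pose out of reach is approached as far as the arm can. The fingers move at their own pace and stop on an object; the grip force is fixed at half the most. Time passes only in rows, so rows that do not move let the fingers close. The tool returns the time, the measured TCP pose, the force, the opening and the grip force at its end. only (a regular expression) keeps the lines of the reply that match it, lines (a string "A,B") keeps lines A to B, and quiet returns only ok. A shift or turn number past 1, either way, is cut back to 1. Input that does not fit is refused with a message, and nothing moves.
- read_state(): the state, without advancing time (a new reading comes with each control period).
- cams.get_image(name): name is "scene" or "top"; returns (picture, depth): 420x560x3 uint8, blue, green, red; 420x560 float32, mm along the optical axis (not along the pixel's ray), 0 where there is no reading.
- cams.calibration(name): a dict with "fx", "fy", "cx", "cy" (pixels), "rvec" (rotation vector, rad) and "tvec" (3), from world to camera coordinates, as OpenCV has them. Camera axes: x right, y down, z forward; pixel columns grow to the right and rows downward; lengths in mm; the calibration is good to about 2 mm. A picture is of the moment at which its call begins. calibration takes no time and is no camera call.
- ctrl.finish_job(): hands the job in; it is judged then, once.
Trained networks look in the newest picture that a camera, given by its name, has taken for a name from the list of things; names that differ only in an ending like _2 or _b are one class to them, and where a whole thing is asked for, a point or a joint stands for the part that bears it (a point fixed in the world has none). Each returns a list of dicts, best first, with "confidence" (0 to 1); they miss things now and then, are a little off and sometimes report something else, mostly with a low value. They report only what shows in the picture. A call takes as long as a camera call. They do not tell look-alikes from the thing itself.
- models.search_frame(thing, camera): "extent" ([left, top, right, bottom] in pixels, round what is visible of it).
- models.mark_of(thing, camera): "position" ([column, row] in pixels: a listed point, or the origin of a listed thing).
The state is a dict: "clock": time; "qpos": joint angles; "qd": joint speeds; "tau": joint torques, N m; "eef_pos": TCP position; "tool_rot": TCP orientation; "force": force on the tool from outside, world axes, zero at the start; "torque": the same for the moment, N m; "width": finger opening in mm; "gripper_force": force on a finger pad.
Only numpy, scipy, OpenCV 4.12 (cv2) and the standard library are available. Lean on these libraries where they do the work, as an engineer would, in place of code of your own. Each camera call takes 0.05 s, during which the arm holds its last target. There are 200 camera calls.

## Task

Pick out the wheel flange whose bolt holes line up with the studs of the bare hub and seat it boss up, fully down and flat on the hub face; then put the black dust cap over that flange's boss, all the way down. Put each of the two flanges that do not fit into the stack bin of its own colour, boss up and flat on the bin's floor. Set everything down, do not drop it, and leave the grease tin and the spanner where they are.

Things in the scene. Friction and masses are not known exactly. Their poses are not given: they have to be found in the camera images.
- hub: Fixed bare steel wheel hub, studs up, on a 106 mm square foot; round face 98 mm across, 60 mm above the bench. Four brass-coloured studs, 8 mm thick, on a 72 mm circle, along +x, +y, -x and -y from the centre, rise 19 mm above the face (to 79 mm), the top 4 mm tapered to 4 mm. Origin: centre of the foot's underside on the bench; z up.
- flange_blue: Loose blue cast wheel flange, four holes, lying flat, boss up. Plate 96 mm across, 10 mm thick; through holes 13 mm wide, evenly spaced on a 72 mm circle. Grip its round solid boss: 40 mm across, top 44 mm above the underside, top 3 mm bevelled. About 350 g. Origin: centre of the underside; z up through the boss; x from the centre towards one hole.
- flange_red: Loose red cast wheel flange, three holes, lying flat, boss up. Plate 96 mm across, 10 mm thick; through holes 13 mm wide, evenly spaced on a 72 mm circle. Grip its round solid boss: 40 mm across, top 44 mm above the underside, top 3 mm bevelled. About 350 g. Origin: centre of the underside; z up through the boss; x from the centre towards one hole.
- flange_yellow: Loose yellow cast wheel flange, five holes, lying flat, boss up. Plate 96 mm across, 10 mm thick; through holes 13 mm wide, evenly spaced on a 72 mm circle. Grip its round solid boss: 40 mm across, top 44 mm above the underside, top 3 mm bevelled. About 350 g. Origin: centre of the underside; z up through the boss; x from the centre towards one hole.
- dust_cap: Loose black plastic dust cap, a cup standing mouth down: 52 mm across outside, 47 mm inside, 22 mm high, top 4 mm thick, so it slips 18 mm over a flange's 40 mm boss until its top rests on the boss's top; about 40 g. Origin: centre of its mouth (the underside as it stands); z up through its closed top.
- bin_blue: Fixed blue plastic stack bin of one machine, open on top: outside 136 x 136 mm, inside 130 x 130 mm, floor 3 mm thick, walls 42 mm high (front wall, on its -x side towards the robot, only 24 mm). Origin: centre of its underside on the bench; z up.
- bin_red: Fixed red plastic stack bin of one machine, open on top: outside 136 x 136 mm, inside 130 x 130 mm, floor 3 mm thick, walls 42 mm high (front wall, on its -x side towards the robot, only 24 mm). Origin: centre of its underside on the bench; z up.
- bin_yellow: Fixed yellow plastic stack bin of one machine, open on top: outside 136 x 136 mm, inside 130 x 130 mm, floor 3 mm thick, walls 42 mm high (front wall, on its -x side towards the robot, only 24 mm). Origin: centre of its underside on the bench; z up.
- grease_tin: Loose green grease tin with a white band and a metal lid, 74 mm across and 77 mm high, standing; not to be disturbed. Origin: centre of its underside.
- spanner: Loose steel spanner, 170 mm long, lying flat; not to be disturbed. Origin: under the middle of its length; its length runs along its x axis.
Mind the look-alikes: they are no part of the job. Leave any turquoise look-alike of the flange_blue alone.

How it is judged (in metres and radians):
On the way, in this order (a step that is already met when the one before it is completed fails the run):
1. the four-hole flange is seated flat on the hub, over the studs (z of flange_blue in the frame of hub between 0.057 and 0.0635 m and horizontal distance between flange_blue and hub below 0.005 m and angle between flange_blue's own z axis and vertical below 0.06 rad), for 0.2 s.
2. the dust cap is fully down over the boss of the seated flange (all of step 1 and z of dust_cap in the frame of flange_blue between 0.023 and 0.0295 m and horizontal distance between dust_cap and flange_blue below 0.006 m and angle between dust_cap's own z axis and vertical below 0.12 rad), for 0.2 s.
At the end, for the whole second after the job is handed in: Blue flange over the studs, under 3.5 mm off the hub face, centred to 5 mm, level to 0.06 rad; cap on its boss (3.5 mm, 6 mm, 0.12 rad); red and yellow flange boss up in own-colour bin, under 4 mm off the floor, within 22 mm of its middle in x and y, level to 0.08 rad; all released, at rest (all of step 2 and x of flange_red in the frame of bin_red between -0.022 and 0.022 m and y of flange_red in the frame of bin_red between -0.022 and 0.022 m and z of flange_red in the frame of bin_red below 0.007 m and angle between each of flange_red, flange_yellow's own z axis and vertical below 0.08 rad and x of flange_yellow in the frame of bin_yellow between -0.022 and 0.022 m and y of flange_yellow in the frame of bin_yellow between -0.022 and 0.022 m and z of flange_yellow in the frame of bin_yellow below 0.007 m and linear speed of each of flange_blue, flange_red, flange_yellow, dust_cap below 0.02 m/s); the robot touches nothing.
It fails at once if the grease tin is moved more than 15 mm (distance of grease_tin from where it was at the start of the episode above 0.015 m).
It fails at once if the spanner is moved more than 15 mm (distance of spanner from where it was at the start of the episode above 0.015 m).
It fails at once if a flange or the dust cap is dropped (faster than 0.8 m/s while not in the fingers) ((linear speed of flange_blue above 0.8 m/s and contact force between the fingers and flange_blue below 0.1 N) or (linear speed of flange_red above 0.8 m/s and contact force between the fingers and flange_red below 0.1 N) or (linear speed of flange_yellow above 0.8 m/s and contact force between the fingers and flange_yellow below 0.1 N) or (linear speed of dust_cap above 0.8 m/s and contact force between the fingers and dust_cap below 0.1 N)).
It also fails if it takes over 104 s, if anything falls off the work surface, if the arm or the gripper's body presses on something with over 40 N, if the wrist force passes 120 N, or if a joint passes its speed limit or range.

## Working session

There is one attempt and no reset: what is moved stays moved. The work goes in short steps, Python scripts to look and compute and a tool call to move; the robot and the scene stay as the last step left them, time stands still between calls to the robot, and variables do not carry over. Pictures are saved under pics/ and viewed, at most 14 in all, crops included, and the job is handed in when it is done.

```bash
mkdir -p pics; cat > h.py <<'E'
import numpy as np, cv2
from cell import read_state, cams, ctrl, models
def cal(n):
    c=cams.calibration(n); R=cv2.Rodrigues(np.array(c["rvec"],float))[0]; return c,R,np.array(c["tvec"],float).reshape(3)
def ray(n,u,v,z):
    c,R,t=cal(n); d=R.T@np.array([(u-c["cx"])/c["fx"],(v-c["cy"])/c["fy"],1]); o=-R.T@t
    return o+d*(z-o[2])/d[2]
def cloud(n,dep):
    c,R,t=cal(n); v,u=np.mgrid[:dep.shape[0],:dep.shape[1]]
    p=np.stack([(u-c["cx"])/c["fx"]*dep,(v-c["cy"])/c["fy"]*dep,dep],-1)
    return (p-t)@R
def proj(n,p):
    c,R,t=cal(n); q=R@np.array(p,float)+t; return c["fx"]*q[0]/q[2]+c["cx"],c["fy"]*q[1]/q[2]+c["cy"]
E
python3 - <<'E'
from h import *
for n in("scene","top"):
    im,d=cams.get_image(n); cv2.imwrite(f"pics/{n}0.png",im); np.savez(f"{n}0.npz",im=im,d=d)
    c,R,t=cal(n); print(n,c["fx"],-R.T@t,R[2])
n="top"
for th in "hub flange_blue flange_red flange_yellow dust_cap bin_blue bin_red bin_yellow grease_tin spanner".split():
    print(th,[(np.round(m["position"]).tolist(),round(m["confidence"],2),ray(n,*m["position"],0).round()[:2].tolist()) for m in models.mark_of(th,n)[:3]])
s=read_state(); print(s["clock"],s["eef_pos"],s["tool_rot"],s["width"],ctrl.grip_point_offset)
E
```

```text
scene 392.30984551109384 [ 970.18916454 -177.21256584  849.25825963] [-0.53625419  0.13976868 -0.83240384]
top 409.1800549186335 [ 250.29068705  -49.49077848 1022.35590829] [ 0.21545669 -0.00805087 -0.97648021]
hub [([322.0, 211.0], 0.96, [463.0, -172.0]), ([320.0, 132.0], 0.62, [677.0, -173.0])]
flange_blue [([380.0, 249.0], 0.79, [364.0, -312.0]), ([390.0, 306.0], 0.79, [223.0, -329.0]), ([441.0, 249.0], 0.62, [362.0, -466.0])]
flange_red [([191.0, 213.0], 0.77, [463.0, 163.0])]
flange_yellow [([191.0, 124.0], 0.67, [706.0, 170.0]), ([126.0, 257.0], 0.55, [354.0, 321.0])]
dust_cap [([250.0, 200.0], 0.82, [495.0, 11.0])]
bin_blue [([379.0, 175.0], 0.89, [556.0, -324.0])]
bin_red [([258.0, 145.0], 0.87, [642.0, -11.0])]
bin_yellow [([138.0, 172.0], 0.75, [575.0, 304.0]), ([190.0, 122.0], 0.56, [712.0, 173.0])]
grease_tin [([320.0, 130.0], 0.57, [684.0, -174.0]), ([325.0, 210.0], 0.43, [464.0, -179.0])]
spanner [([321.0, 129.0], 0.55, [687.0, -178.0])]
0.6 [ 221.57082661 -611.07823026  205.34240506] [ 3.14157680e+00 -3.14565748e-05  3.47778816e-01] 85.08747041255131 18.700000000000003
```

View pics/top0.png

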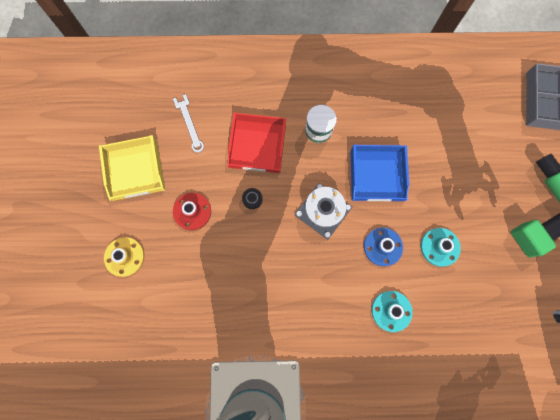

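View pics/scene0.png

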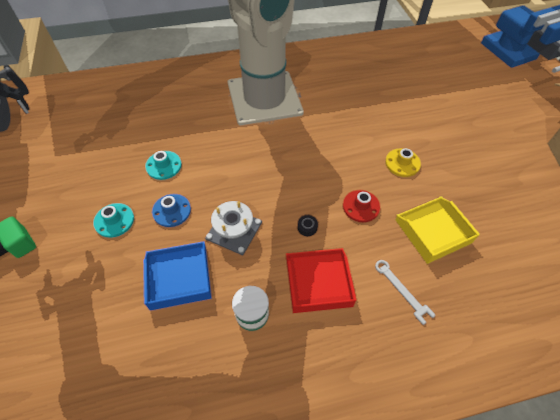

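Top view: blue flange (384,246); look-alikes turquoise (441,247) and (392,311); red (192,210), yellow (123,257), cap (252,198), hub (325,207), tin (320,123), spanner (190,122). I choose the dark blue one at (384,246) and check it, with the hub, in a close crop.

```bash
cat > m.py <<'E'
from h import *
G={"blue":(384,246),"red":(192,210),"yellow":(123,257),"cap":(252,198),"hub":(325,207),"tin":(320,123)}
def top_c(n,d,g,zlo,zhi,r=70):
    P=cloud(n,d); m=(d>0)&(P[...,2]>zlo)&(P[...,2]<zhi)&(np.hypot(P[...,0]-g[0],P[...,1]-g[1])<r)
    p=P[m]; (c,rad)=cv2.minEnclosingCircle(p[:,:2].astype(np.float32)) if len(p) else ((0,0),0)
    return p.mean(0).round(1) if len(p) else None, np.round(c,1), round(rad,1), len(p)
def rect(n,im,g,z,half=65,s=4):
    a=np.arange(-half,half,1/s); X,Y=np.meshgrid(g[0]-a,g[1]-a,indexing="ij") # rows: x decreasing, cols: y decreasing
    c,R,t=cal(n); q=np.stack([X,Y,0*X+z],-1)@R.T+t
    return cv2.remap(im,(c["fx"]*q[...,0]/q[...,2]+c["cx"]).astype(np.float32),(c["fy"]*q[...,1]/q[...,2]+c["cy"]).astype(np.float32),cv2.INTER_CUBIC)
E
python3 - <<'E'
from m import *
Z={"blue":(38,50),"red":(38,50),"yellow":(38,50),"cap":(17,28),"hub":(54,68),"tin":(70,85)}
D={n:np.load(n+"0.npz") for n in("top","scene")}
tiles=[]
for k,(u,v) in G.items():
    g=ray("top",u,v,10 if k!="hub" else 60)[:2]
    if k=="tin": g=ray("top",u,v,77)[:2]
    for n in D: print(k,n,g.round(),*top_c(n,D[n]["d"],g,*Z[k]))
for n in D:
    for k,z in(("blue",10),("hub",60),):
        g=ray("top",*G[k],z)[:2]; tiles.append(cv2.resize(rect(n,D[n]["im"],g,z),(300,300)))
cv2.imwrite("pics/crop1.png",np.vstack([np.hstack(tiles[:2]),np.hstack(tiles[2:])]))
for k in("blue","red","yellow"):
  P=cloud("top",D["top"]["d"]); hsv=cv2.cvtColor(D["top"]["im"],cv2.COLOR_BGR2HSV)
for k,ct in(("bin_red",(258,145)),("bin_yellow",(138,172)),("bin_blue",(379,175))):
  g=ray("top",*ct,0)[:2]
  for n in D:
    P=cloud(n,D[n]["d"]); m=(D[n]["d"]>0)&(P[...,2]>33)&(P[...,2]<46)&(np.hypot(*(P[...,:2]-g).transpose(2,0,1))<110)
    print(k,n,g.round(),cv2.minAreaRect(P[m][:,:2].astype(np.float32)),m.sum())
E
```

```text
blue top [ 369. -321.] [ 368.5 -318.6   44. ] [ 368.7 -319.9] 20.2 219
blue scene [ 369. -321.] [ 369.7 -321.    44.8] [ 367.5 -321.2] 20.6 185
red top [468. 158.] [466.4 159.   44.2] [466.9 159.9] 20.2 208
red scene [468. 158.] [466.4 155.5  45. ] [463.  156.5] 21.5 176
yellow top [352. 324.] [353.7 322.5  44.3] [354.3 323.3] 20.1 221
yellow scene [352. 324.] [353.8 318.9  45. ] [351.  319.9] 20.5 139
cap top [497.   6.] [495.6   6.6  22.3] [496.1   7.3] 26.1 321
cap scene [497.   6.] [494.8   3.6  23.3] [493.5   4.5] 26.8 315
hub top [ 460. -172.] [ 461.9 -173.1   60.2] [ 462.6 -173.2] 49.2 1212
hub scene [ 460. -172.] [ 463.6 -176.3   61.3] [ 460.3 -176.2] 49.8 1118
tin top [ 670. -166.] [ 681.9 -169.6   76.8] [ 683.2 -169.7] 37.6 654
tin scene [ 670. -166.] [ 682.3 -172.3   78.1] [ 681.2 -171.7] 37.1 1011
bin_red top [644.  -9.] ((649.7510986328125, -7.724525451660156), (136.78884887695312, 121.7001953125), 82.2057113647461) 309
bin_red scene [644.  -9.] ((647.9987182617188, -10.255569458007812), (136.28054809570312, 119.525390625), 82.88372802734375) 394
bin_yellow top [574. 303.] ((586.5550537109375, 313.3163146972656), (121.12420654296875, 137.921875), 11.275444984436035) 370
bin_yellow scene [574. 303.] ((585.3316650390625, 310.78814697265625), (118.1466293334961, 139.4504852294922), 10.30522346496582) 483
bin_blue top [ 556. -324.] ((564.1097412109375, -318.2474365234375), (137.26239013671875, 122.29911041259766), 88.26233673095703) 361
bin_blue scene [ 556. -324.] ((562.09228515625, -320.6375427246094), (136.42498779296875, 121.18692016601562), 88.49961853027344) 428
```

View pics/crop1.png

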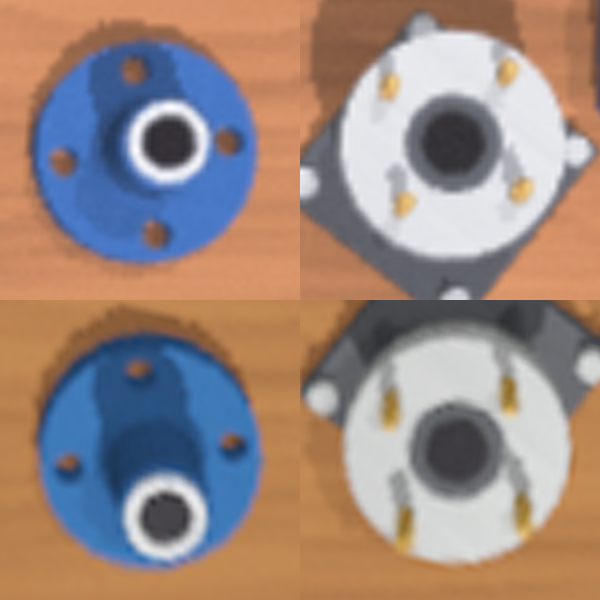

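The crop shows the dark-blue flange with four holes (top crop ≈ (135,70), (229,142), (155,235), (64,162)) and the hub with four brass studs. The yaws are about 0.13 for the flange and -0.67 for the hub. I'll grip at 45° to the holes so the fingers clear the studs.

Units first: shifts go in shares of 50 mm and turns go in shares of pi rad. So 40 mm is 0.8, 10 mm is 0.2, -0.142 rad / 3.1416 = -0.0452.

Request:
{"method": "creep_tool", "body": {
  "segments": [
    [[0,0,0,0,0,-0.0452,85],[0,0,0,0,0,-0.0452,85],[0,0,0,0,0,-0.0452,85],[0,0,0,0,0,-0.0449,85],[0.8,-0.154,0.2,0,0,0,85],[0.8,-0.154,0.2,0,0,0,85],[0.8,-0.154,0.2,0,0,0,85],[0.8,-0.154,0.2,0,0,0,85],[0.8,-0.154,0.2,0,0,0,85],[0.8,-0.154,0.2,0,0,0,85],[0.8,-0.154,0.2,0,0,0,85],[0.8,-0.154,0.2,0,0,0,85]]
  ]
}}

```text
refused: segments[0]: the value is too long (schema: maxItems 7). Nothing was moved.
```

The call was refused and nothing moved: it wants a list of rows, each a list of 7 numbers. Same move again in that form.

Request:
{"method": "creep_tool", "body": {
  "segments": [
    [0,0,0,0,0,-0.0452,85],
    [0,0,0,0,0,-0.0452,85],
    [0,0,0,0,0,-0.0452,85],
    [0,0,0,0,0,-0.0449,85],
    [0.8,-0.154,0.2,0,0,0,85],
    [0.8,-0.154,0.2,0,0,0,85],
    [0.8,-0.154,0.2,0,0,0,85],
    [0.8,-0.154,0.2,0,0,0,85],
    [0.8,-0.154,0.2,0,0,0,85],
    [0.8,-0.154,0.2,0,0,0,85],
    [0.8,-0.154,0.2,0,0,0,85],
    [0.8,-0.154,0.2,0,0,0,85]
  ]
}}

```text
clock: 1.8
eef_pos: [368.7, -318.8, 125.3]
tool_rot: [3.14, -0.0, 0.914]
force: [0.8, 0.3, 0.3]
width: 85.4
gripper_force: 0.0
```

```bash
cat >> m.py <<'E'
def go(x,y,z,yaw=None):
    s=read_state(); p=np.array(s["eef_pos"]); r=s["tool_rot"]; psi=r[2] if yaw is None else yaw
    d=np.array([x,y,z])-p; c,sn=np.cos(psi),np.sin(psi)
    print("rz",round((r[2]-psi+np.pi)%(2*np.pi)-np.pi,4),"tool d",np.round([c*d[0]+sn*d[1],sn*d[0]-c*d[1],-d[2]],1),"at",p.round(1),np.round(r,3),"w",round(s["width"],1),"F",np.round(s["force"],1),"g",round(s["gripper_force"],1))
E
python3 - <<'E'
from m import *
from scipy.optimize import minimize
# yaw/centre fit of holes and studs: 4 discs on r=36, score images
for n in("top","scene"):
    im=np.load(n+"0.npz")["im"]
    for k,z,r in(("blue",10,6.5),("hub",78,3)):
        g=ray("top",*G[k],10 if k=="blue" else 60)[:2]; I=rect(n,im,g,z).astype(float)
        S=(I[...,0]-I[...,2]) # blue minus red: holes/brass low
        S=cv2.GaussianBlur(np.clip(S,-90,90),(0,0),r*4/2)
        best=[]
        f=lambda q:sum(cv2.getRectSubPix(S.astype(np.float32),(1,1),(float(260-4*(q[1]+36*np.sin(q[2]+a))),float(260-4*(q[0]+36*np.cos(q[2]+a)))))[0,0] for a in np.arange(4)*np.pi/2)
        y0=0.13 if k=="blue" else -0.67
        b=min((minimize(f,[dx,dy,y0],method="Nelder-Mead",options=dict(initial_simplex=[[dx,dy,y0],[dx+2,dy,y0],[dx,dy+2,y0],[dx,dy,y0+.08]])) for dx in(-2,1) for dy in(-2,1)),key=lambda o:o.fun)
        print(n,k,(g+b.x[:2]).round(1),b.x[2].round(3),b.fun)
go(368,-320.3,17)
E
```

```text
top blue [ 368.5 -318.4] 0.125 -62.33797836303711
top hub [ 461.2 -172.4] -0.665 -348.43817138671875
scene blue [ 368.7 -320.7] 0.132 50.589935302734375
scene hub [ 462.9 -175.1] -0.668 -346.86065673828125
rz 0.0 tool d [ -1.6   0.4 108.3] at [ 368.7 -318.8  125.3] [ 3.14  -0.     0.914] w 85.4 F [0.8 0.3 0.3] g 0.0
```

Converted, 36 mm is 0.72, 24 mm is 0.48.

Request:
{"method": "creep_tool", "body": {
  "segments": [
    [-0.02,0.008,0.72,0,0,0,85],
    [0,0,0.72,0,0,0,85],
    [0,0,0.48,0,0,0,85],
    [0,0,0.24,0,0,0,85],
    [0,0,0,0,0,0,30],
    [0,0,0,0,0,0,30],
    [0,0,0,0,0,0,30],
    [0,0,0,0,0,0,30],
    [0,0,0,0,0,0,30],
    [0,0,0,0,0,0,30],
    [0,0,0,0,0,0,30],
    [0,0,0,0,0,0,30]
  ]
}}

```text
clock: 3.0
eef_pos: [367.8, -321.1, 17.6]
tool_rot: [3.141, 0.0, 0.915]
force: [-0.0, -0.3, 2.8]
width: 29.7
gripper_force: 1.7
```

```bash
python3 -c "
from m import *
go(462,-174,120,0.118)"
```

```text
rz 0.7967 tool d [ 110.9 -135.  -102.4] at [ 367.8 -321.1   17.6] [3.141 0.    0.915] w 29.7 F [-0.  -0.3  2.8] g 1.7
```

```bash
python3 - <<'E'
from m import *
a=[]
for n in("top","scene"):
    im,d=cams.get_image(n); u,v=map(int,proj(n,(368,-320,30))); a.append(cv2.resize(im[max(0,v-70):v+70,max(0,u-70):u+70],(400,400),interpolation=cv2.INTER_CUBIC))
cv2.imwrite("pics/g1.png",np.hstack(a))
E
```

```text
(no output)
```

View pics/g1.png

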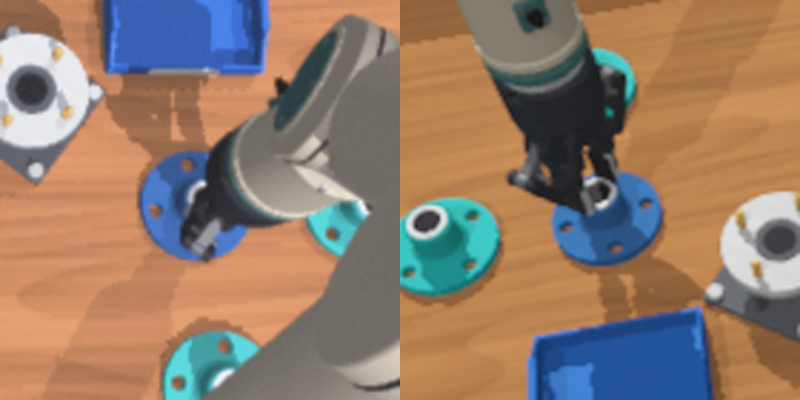

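The picture shows the fingers beside the boss (scene crop: boss ≈ (600,195), fingers behind it). I'll measure where both actually are.

```bash
python3 - <<'E'
from m import *
I=[]
for n in("top","scene"):
    im,d=cams.get_image(n); np.savez(n+"1.npz",im=im,d=d); P=cloud(n,d)
    hsv=cv2.cvtColor(im,cv2.COLOR_BGR2HSV)
    m=(hsv[...,0]>100)&(hsv[...,0]<125)&(hsv[...,1]>120)&(d>0)&(P[...,2]>5)&(P[...,2]<15)&(np.hypot(P[...,0]-368,P[...,1]+320)<90)
    p=P[m]; c,r=cv2.minEnclosingCircle(p[:,:2].astype(np.float32)); print(n,"plate",np.round(c,1),r,m.sum())
    near=(d>0)&(np.hypot(P[...,0]-368,P[...,1]+320)<60)
    for lo,hi in((24,32),(32,40),(40,48),(48,60),(60,80)):
        q=P[near&(P[...,2]>lo)&(P[...,2]<hi)]
        print(lo,len(q),q.mean(0).round() if len(q) else "",q.min(0).round() if len(q) else "",q.max(0).round() if len(q) else "")
im=I
s=read_state();print(s["qpos"],s["width"])
# hi-res scene crop
n="scene";im=np.load("scene1.npz")["im"];u,v=map(int,proj(n,(368,-320,40)))
cv2.imwrite("pics/g2.png",cv2.resize(im[v-50:v+40,u-50:u+50],(800,600*800//800),interpolation=cv2.INTER_CUBIC))
for n in("top","scene"): print(n,"TCP px",np.round(proj(n,s["eef_pos"])),np.round(proj(n,(368.5,-319.8,44))))
print(u-50,v-50)
E
```

```text
top plate [ 368.6 -318.2] 46.91464614868164 463
24 8 [ 368. -302.   27.] [ 358. -305.   25.] [ 382. -300.   30.]
32 14 [ 373. -304.   36.] [ 357. -317.   32.] [ 388. -299.   40.]
40 47 [ 376. -308.   44.] [ 363. -319.   40.] [ 388. -300.   48.]
48 4 [ 362. -303.   53.] [ 357. -311.   48.] [ 375. -299.   57.]
60 6 [ 357. -299.   67.] [ 350. -301.   60.] [ 363. -298.   75.]
scene plate [ 367.7 -320.2] 48.87956619262695 544
24 35 [ 381. -318.   28.] [ 370. -339.   24.] [ 388. -302.   32.]
32 24 [ 380. -316.   36.] [ 363. -335.   33.] [ 387. -302.   40.]
40 112 [ 369. -316.   45.] [ 350. -331.   40.] [ 387. -303.   48.]
48 47 [ 369. -320.   54.] [ 349. -345.   48.] [ 394. -301.   60.]
60 89 [ 370. -319.   70.] [ 348. -343.   60.] [ 395. -300.   80.]
[ 0.70153507  0.719421   -0.06107618  2.1047785   0.12829255  0.32030393
 -0.12235464] 30.10817180142787
top TCP px [385. 246.] [387. 245.]
scene TCP px [170. 208.] [168. 202.]
118 152
```

View pics/g2.png

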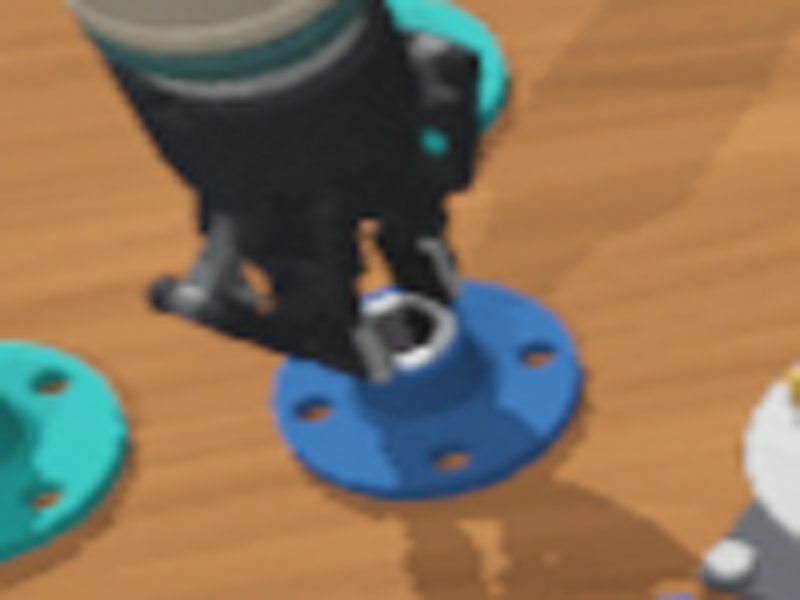

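```bash
python3 - <<'E'
from m import *
s=read_state(); p=np.array(s["eef_pos"]); a=np.array([np.sin(s["tool_rot"][2]),-np.cos(s["tool_rot"][2]),0]); b=np.array([-a[1],a[0],0])
for w in(15,20):
  for z in(18,25,32,40,48):
    for sg in(1,-1):
        q=p+a*w*sg; q[2]=z; u,v=proj("scene",q); print(w,z,sg,round((u-118)*8),round((v-152)*6.667))
D=np.load("scene1.npz"); P=cloud("scene",D["d"]); hsv=cv2.cvtColor(D["im"],cv2.COLOR_BGR2HSV)
m=(D["d"]>0)&(hsv[...,2]<70)&(np.hypot(P[...,0]-p[0],P[...,1]-p[1])<70)&(P[...,2]>20)
q=P[m]-[p[0],p[1],0]; A=np.c_[q@a,q@b,q[:,2]]; o=A[np.argsort(A[:,2])][:40]; print(o.round(0).tolist())
E
```

```text
15 18 1 390 400
15 18 -1 443 340
15 25 1 385 390
15 25 -1 438 330
15 32 1 379 380
15 32 -1 433 320
15 40 1 373 368
15 40 -1 427 307
15 48 1 367 356
15 48 -1 421 295
20 18 1 381 410
20 18 -1 452 331
20 25 1 376 400
20 25 -1 447 320
20 32 1 370 390
20 32 -1 442 310
20 40 1 364 378
20 40 -1 436 298
20 48 1 358 366
20 48 -1 430 285
[[6.0, 2.0, 44.0], [-4.0, 4.0, 44.0], [-5.0, -2.0, 44.0], [3.0, -3.0, 44.0], [-8.0, 5.0, 44.0], [-3.0, 2.0, 45.0], [6.0, -1.0, 45.0], [-11.0, -0.0, 45.0], [-2.0, 9.0, 45.0], [-1.0, -8.0, 46.0], [1.0, -4.0, 46.0], [-10.0, -2.0, 46.0], [2.0, -6.0, 46.0], [-0.0, 7.0, 46.0], [3.0, 7.0, 46.0], [-8.0, 2.0, 46.0], [-9.0, -4.0, 46.0], [-9.0, 5.0, 47.0], [-4.0, 8.0, 47.0], [-0.0, 2.0, 47.0], [-7.0, 1.0, 47.0], [1.0, 6.0, 48.0], [-5.0, -2.0, 48.0], [-5.0, 5.0, 48.0], [3.0, 10.0, 48.0], [7.0, 7.0, 48.0], [-3.0, 3.0, 49.0], [-15.0, 7.0, 49.0], [-15.0, 4.0, 51.0], [-15.0, -4.0, 51.0], [24.0, 5.0, 52.0], [-14.0, 3.0, 52.0], [-16.0, 7.0, 52.0], [-15.0, -1.0, 53.0], [-16.0, -7.0, 53.0], [-15.0, -9.0, 53.0], [-16.0, 2.0, 53.0], [23.0, 5.0, 55.0], [-16.0, 5.0, 55.0], [-16.0, -9.0, 56.0]]
```

Converted, -40 mm is -0.8, -20 mm is -0.4.

```bash
cat > tips.py <<'E'
from m import *
s=read_state(); p=np.array(s["eef_pos"]); a=np.array([np.sin(s["tool_rot"][2]),-np.cos(s["tool_rot"][2]),0]); b=np.array([-a[1],a[0],0])
print(p.round(1),s["width"])
for n in("scene","top"):
    im,d=cams.get_image(n); P=cloud(n,d); q=P[(d>0)&(np.hypot(P[...,0]-p[0],P[...,1]-p[1])<75)&(P[...,2]>60)&(P[...,2]<p[2]+90)]-p
    A=np.c_[q@a,q@b,q[:,2]]; o=A[np.argsort(A[:,2])][:40]; print(n,len(q),o[:40:2].round(0).tolist())
    u,v=map(int,proj(n,p)); print(u,v)
    if n=="scene": cv2.imwrite("pics/g3.png",cv2.resize(im[max(0,v-60):v+40,max(0,u-60):u+60],(720,600),interpolation=cv2.INTER_CUBIC))
E
```

Request:
{"method": "creep_tool", "body": {
  "segments": [
    [0,0,0,0,0,0,85],
    [0,0,0,0,0,0,85],
    [0,0,0,0,0,0,85],
    [0,0,0,0,0,0,85],
    [0,0,-0.8,0,0,0,85],
    [0,0,-0.8,0,0,0,30],
    [0,0,-0.4,0,0,0,30],
    [0,0,0,0,0,0,30],
    [0,0,0,0,0,0,30],
    [0,0,0,0,0,0,30],
    [0,0,0,0,0,0,30],
    [0,0,0,0,0,0,30]
  ]
}}

```text
clock: 4.4
eef_pos: [367.2, -320.5, 116.4]
tool_rot: [-3.14, -0.0, 0.915]
force: [-0.5, -0.9, 0.7]
width: 30.1
gripper_force: 0.0
```

```bash
python3 tips.py
```

```text
[ 367.2 -320.5  116.4] 30.101661987203915
scene 435 [[-16.0, -5.0, 26.0], [-15.0, -9.0, 29.0], [-15.0, -0.0, 30.0], [17.0, 8.0, 31.0], [-15.0, -11.0, 31.0], [-15.0, -5.0, 32.0], [-17.0, 8.0, 32.0], [-15.0, 6.0, 33.0], [15.0, 8.0, 33.0], [-15.0, -7.0, 34.0], [-18.0, 8.0, 35.0], [27.0, 1.0, 35.0], [20.0, 9.0, 36.0], [21.0, 8.0, 36.0], [-15.0, -9.0, 37.0], [-15.0, -1.0, 37.0], [-15.0, 5.0, 37.0], [18.0, 9.0, 37.0], [21.0, 5.0, 38.0], [-16.0, -11.0, 38.0]]
160 183
top 74 [[16.0, 10.0, 26.0], [16.0, 12.0, 32.0], [-15.0, 13.0, 35.0], [-20.0, 13.0, 36.0], [-18.0, 13.0, 40.0], [-21.0, 12.0, 42.0], [-20.0, 11.0, 45.0], [-14.0, 13.0, 48.0], [-26.0, 9.0, 59.0], [-24.0, 14.0, 68.0], [-28.0, 12.0, 71.0], [-28.0, 11.0, 75.0], [-21.0, 15.0, 76.0], [-27.0, 14.0, 76.0], [-23.0, 7.0, 77.0], [-26.0, 5.0, 78.0], [-26.0, -2.0, 78.0], [-42.0, 15.0, 79.0], [-26.0, 8.0, 79.0], [-32.0, 5.0, 80.0]]
396 241
```

View pics/g3.png

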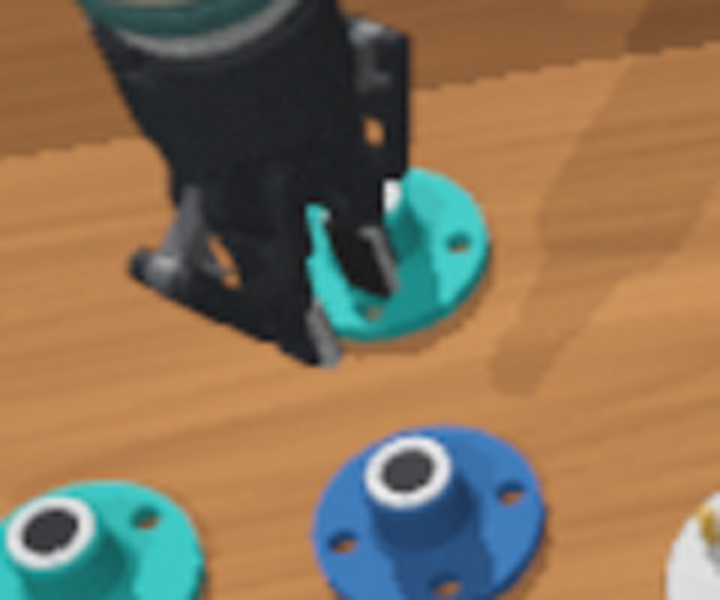

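The picture shows the finger tips (crop ≈ (330,360) and (390,295)) about 25 mm above the reported TCP. The first grasp therefore closed over the boss's top and the flange hasn't moved. x and y agree, so I'll go about 28 mm deeper and watch the force.

Converted, 30 mm is 0.6, 25 mm is 0.5.

Request:
{"method": "creep_tool", "body": {
  "segments": [
    [0.012,0,0,0,0,0,85],
    [0,0,0,0,0,0,85],
    [0,0,0.6,0,0,0,85],
    [0,0,0.6,0,0,0,85],
    [0,0,0.5,0,0,0,85],
    [0,0,0.3,0,0,0,85],
    [0,0,0.2,0,0,0,85],
    [0,0,0.16,0,0,0,85],
    [0,0,0.1,0,0,0,85],
    [0,0,0.06,0,0,0,85],
    [0,0,0,0,0,0,85]
  ]
}}

```text
clock: 5.6
eef_pos: [368.2, -320.6, -8.6]
tool_rot: [3.141, -0.0, 0.915]
force: [-0.3, 0.2, 0.1]
width: 85.0
gripper_force: 0.0
```

Request:
{"method": "creep_tool", "body": {
  "segments": [
    [0,0,0,0,0,0,30],
    [0,0,0,0,0,0,30],
    [0,0,0,0,0,0,30],
    [0,0,0,0,0,0,30],
    [0,0,0,0,0,0,30],
    [0,0,0,0,0,0,30],
    [0,0,0,0,0,0,30]
  ]
}}

```text
clock: 6.3
eef_pos: [368.1, -320.6, -8.0]
tool_rot: [3.141, 0.0, 0.915]
force: [-1.0, -0.4, 6.2]
width: 38.2
gripper_force: 59.7
```

Converted, 5 mm is 0.1.

Request:
{"method": "creep_tool", "body": {
  "segments": [
    [0,0,0,0,0,0,60],
    [0,0,0,0,0,0,60],
    [0,0,0.1,0,0,0,60],
    [0,0,0,0,0,0,60],
    [0,0,0,0,0,0,30],
    [0,0,0,0,0,0,30],
    [0,0,0,0,0,0,30],
    [0,0,0,0,0,0,30],
    [0,0,0,0,0,0,30]
  ]
}}

```text
clock: 7.2
eef_pos: [368.0, -320.5, -13.6]
tool_rot: [3.142, -0.0, 0.915]
force: [-1.5, 1.5, 3.7]
width: 38.2
gripper_force: 60.4
```

Converted, -35 mm is -0.7, -15 mm is -0.3, 0.133 rad / 3.1416 = 0.0423.

Request:
{"method": "creep_tool", "body": {
  "segments": [
    [0,0,-0.3,0,0,0,30],
    [0,0,-0.7,0,0,0,30],
    [0,0,-0.7,0,0,0,30],
    [0,0,-0.7,0,0,0,30],
    [0,0,0,0,0,0.0423,30],
    [0,0,0,0,0,0.0423,30],
    [0,0,0,0,0,0.0423,30],
    [0,0,0,0,0,0.0423,30],
    [0,0,0,0,0,0.0423,30],
    [0,0,0,0,0,0.042,30],
    [0,0,0,0,0,0,30]
  ]
}}

```text
clock: 8.3
eef_pos: [367.6, -320.0, 105.8]
tool_rot: [-3.141, 0.001, 0.118]
force: [0.2, 0.7, -2.8]
width: 38.4
gripper_force: 61.4
```

```bash
python3 -c "
from m import *
go(462,-174,106,0.118)"
```

```text
rz -0.0004 tool d [ 110.9 -133.9   -0.2] at [ 367.6 -320.   105.8] [-3.141e+00  1.000e-03  1.180e-01] w 38.4 F [ 0.2  0.7 -2.8] g 61.4
```

Converted, -37 mm is -0.74, -30 mm is -0.6.

Request:
{"method": "creep_tool", "body": {
  "segments": [
    [0.5,-0.6,0,0,0,0,30],
    [0.6,-0.74,0,0,0,0,30],
    [0.6,-0.74,0,0,0,0,30],
    [0.32,-0.4,0,0,0,0,30],
    [0.2,-0.2,0,0,0,0,30],
    [0,0,0,0,0,0,30],
    [0,0,0,0,0,0,30]
  ]
}}

```text
clock: 9.0
eef_pos: [461.5, -176.0, 106.2]
tool_rot: [3.141, 0.001, 0.117]
force: [-0.8, -0.4, -2.2]
width: 38.4
gripper_force: 61.5
```

```bash
python3 - <<'E'
from m import *
go(462,-174,106,0.118)
for n in("top","scene"):
    im,d=cams.get_image(n); np.savez(n+"2.npz",im=im,d=d); P=cloud(n,d); hsv=cv2.cvtColor(im,cv2.COLOR_BGR2HSV)
    m=(hsv[...,0]>100)&(hsv[...,0]<128)&(hsv[...,1]>120)&(d>0)&(np.hypot(P[...,0]-462,P[...,1]+174)<70)&(P[...,2]>90)
    q=P[m]; h=np.histogram(q[:,2],bins=np.arange(90,180,5)); print(n,m.sum(),h[0])
    zt=127; m&=(P[...,2]<140); c,r=cv2.minEnclosingCircle(P[m][:,:2].astype(np.float32)); print(np.round(c,1),r,np.median(P[m][:,2]))
a=[cv2.resize(rect(n,np.load(n+"2.npz")["im"],(462,-174),130),(400,400)) for n in("top","scene")]
cv2.imwrite("pics/h1.png",np.hstack(a))
E
```

```text
rz -0.0008 tool d [ 0.8 -1.9  0.2] at [ 461.5 -176.   106.2] [3.141e+00 1.000e-03 1.170e-01] w 38.4 F [-0.8 -0.4 -2.2] g 61.5
top 0 [0 0 0 0 0 0 0 0 0 0 0 0 0 0 0 0 0]
[0. 0.] 0.0 nan
scene 831 [  0   0   0   0   0   1  34 174 441  32  22  26  28  23  38   5   2]
[ 460.3 -177.8] 48.1748161315918 130.89207558493177
  return _methods._mean(a, axis=axis, dtype=dtype,
  ret = ret.dtype.type(ret / rcount)
```

View pics/h1.png

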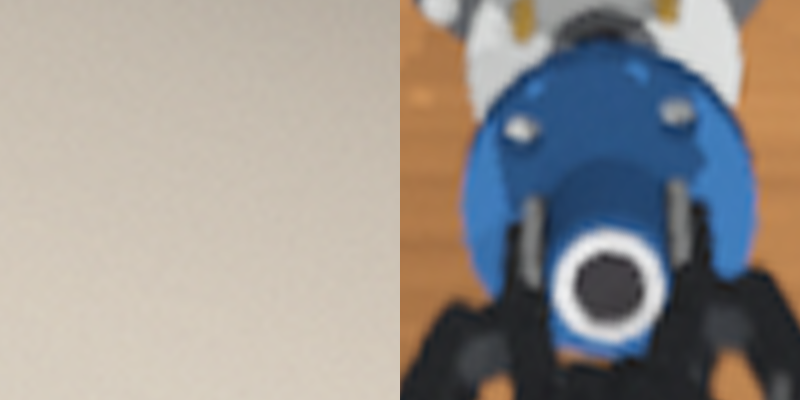

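Scene crop: plate circle centred on (460.3,-177.8), hub face by the same method (460.3,-176.2), visible holes at (520,128) and (676,112), yaw within 0.02 of the studs. I'll shift y by about 1.6 mm and lower.

Converted, 14 mm is 0.28, -1.6 mm is -0.032, -0.006 rad / 3.1416 = -0.0019.

Request:
{"method": "creep_tool", "body": {
  "segments": [
    [0.008,-0.032,0,0,0,-0.0019,30],
    [0,0,0.24,0,0,0,30],
    [0,0,0.28,0,0,0,30],
    [0,0,0.16,0,0,0,30],
    [0,0,0.08,0,0,0,30],
    [0,0,0.06,0,0,0,30],
    [0,0,0.06,0,0,0,30],
    [0,0,0.06,0,0,0,30],
    [0,0,0,0,0,0,30]
  ]
}}

```text
clock: 10.0
eef_pos: [462.7, -172.7, 59.2]
tool_rot: [-3.142, 0.0, 0.124]
force: [0.4, 0.2, -3.4]
width: 38.3
gripper_force: 61.5
```

Converted, 4 mm is 0.08, 3 mm is 0.06.

Request:
{"method": "creep_tool", "body": {
  "segments": [
    [0,0,0.08,0,0,0,30],
    [0,0,0.08,0,0,0,30],
    [0,0,0.06,0,0,0,30],
    [0,0,0.02,0,0,0,30],
    [0,0,0,0,0,0,30]
  ]
}}

```text
clock: 10.5
eef_pos: [462.6, -172.7, 47.1]
tool_rot: [-3.141, 0.0, 0.124]
force: [-0.8, 0.5, -3.1]
width: 38.7
gripper_force: 61.5
```

Converted, 1 mm is 0.02.

Request:
{"method": "creep_tool", "body": {
  "segments": [
    [0,0,0.02,0,0,0,30],
    [0,0,0.02,0,0,0,30],
    [0,0,0,0,0,0,30]
  ]
}}

```text
clock: 10.8
eef_pos: [462.9, -172.8, 46.4]
tool_rot: [3.141, -0.001, 0.124]
force: [-2.5, 1.1, 8.2]
width: 38.4
gripper_force: 62.8
```

Contact at underside z ≈ 60, so it is seated. I'll release, back off and head for the cap.

Converted, -30 mm is -0.6, -20 mm is -0.4.

Request:
{"method": "creep_tool", "body": {
  "segments": [
    [0,0,0,0,0,0,48],
    [0,0,0,0,0,0,48],
    [0,0,0,0,0,0,56],
    [0,0,0,0,0,0,56],
    [0,0,-0.2,0,0,0,60],
    [0,0,-0.4,0,0,0,60],
    [0,0,-0.6,0,0,0,70],
    [0,0,-0.2,0,0,0,70]
  ]
}}

```text
clock: 11.6
eef_pos: [464.1, -173.4, 118.0]
tool_rot: [3.14, -0.004, 0.124]
force: [-0.2, 0.3, 0.1]
width: 70.1
gripper_force: 0.0
```

```bash
python3 -c "
from m import *
go(495,5.3,110,0.118)"
```

```text
rz 0.0055 tool d [  51.7 -173.8    8. ] at [ 464.1 -173.4  118. ] [ 3.14  -0.004  0.124] w 70.1 F [-0.2  0.3  0.1] g 0.0
```

Units first: shifts go in shares of 50 mm and turns go in shares of pi rad. So -42 mm is -0.84, -34 mm is -0.68.

Request:
{"method": "creep_tool", "body": {
  "segments": [
    [0.2,-0.68,0,0,0,0,85],
    [0.24,-0.84,0,0,0,0,85],
    [0.24,-0.84,0,0,0,0,85],
    [0.24,-0.84,0,0,0,0,85],
    [0.114,-0.292,0,0,0,0,85],
    [0,0,0,0,0,0,85]
  ]
}}

```text
clock: 12.2
eef_pos: [492.9, 10.4, 115.3]
tool_rot: [-3.14, -0.001, 0.13]
force: [-0.2, -0.3, 0.1]
width: 85.4
gripper_force: 0.0
```

```bash
python3 - <<'E'
from m import *
go(495,6.1,-24)
im,d=cams.get_image("scene"); P=cloud("scene",d); n="scene"
for lo,hi in((66,75),(98,110)):
    print(lo,*top_c(n,d,(462,-174),lo,hi,55))
hsv=cv2.cvtColor(im,cv2.COLOR_BGR2HSV)
m=(d>0)&(P[...,2]>64)&(P[...,2]<76)&(np.hypot(P[...,0]-462,P[...,1]+176)<55)&(hsv[...,0]>100)&(hsv[...,0]<128)&(hsv[...,1]>120)
q=P[m]; A=np.c_[q[:,:2]-[462,-176],np.ones(len(q))]; print("plane",np.linalg.lstsq(A,q[:,2],rcond=None)[0],len(q))
print("cap",*top_c(n,d,(495,5),17,28,40))
cv2.imwrite("pics/s1.png",cv2.resize(rect(n,im,(462,-176),70),(500,500)))
E
```

```text
rz 0.0 tool d [  1.5   4.5 139.3] at [492.9  10.4 115.3] [-3.14e+00 -1.00e-03  1.30e-01] w 85.4 F [-0.2 -0.3  0.1] g 0.0
66 [ 469.1 -174.5   71.2] [ 461.1 -173.8] 49.3 773
98 [ 464.1 -174.4  104.9] [ 461.6 -174.8] 20.3 216
plane [-1.44022617e-02  1.31154241e-03  7.13548452e+01] 674
cap [495.    3.6  23.4] [493.6   4.3] 26.3 315
```

View pics/s1.png

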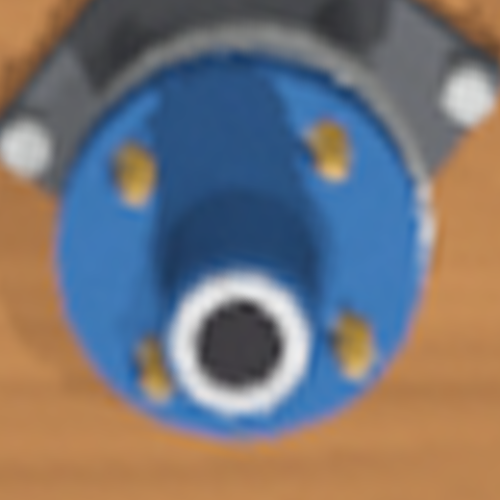

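The crop shows all four studs standing through the holes with the plate level at 71 mm, so the flange is seated. Next, the cap.

Converted, 40 mm is 0.8, 15 mm is 0.3.

Request:
{"method": "creep_tool", "body": {
  "segments": [
    [0,0,0.8,0,0,0,85],
    [0,0,0.8,0,0,0,85],
    [0,0,0.3,0,0,0,85],
    [0,0,0,0,0,0,85],
    [0,0,0,0,0,0,85]
  ]
}}

```text
clock: 12.75
eef_pos: [492.4, 5.1, 20.6]
tool_rot: [3.141, 0.0, 0.121]
force: [-0.1, 0.8, 0.6]
width: 84.8
gripper_force: 0.0
```

```bash
python3 -c "
from m import *
go(495,6.1,-24)"
```

```text
rz 0.0 tool d [ 2.7 -0.7 44.6] at [492.4   5.1  20.6] [3.141 0.    0.121] w 84.8 F [-0.1  0.8  0.6] g 0.0
```

Converted, 20 mm is 0.4, 13 mm is 0.26.

Request:
{"method": "creep_tool", "body": {
  "segments": [
    [0.05,-0.014,0.4,0,0,0,85],
    [0,0,0.26,0,0,0,85],
    [0,0,0.16,0,0,0,70],
    [0,0,0.06,0,0,0,70],
    [0,0,0,0,0,0,70],
    [0,0,0,0,0,0,45],
    [0,0,0,0,0,0,45],
    [0,0,0,0,0,0,45],
    [0,0,0,0,0,0,45],
    [0,0,0,0,0,0,45],
    [0,0,0,0,0,0,45]
  ]
}}

```text
clock: 13.85
eef_pos: [495.2, 7.8, -22.6]
tool_rot: [3.142, -0.001, 0.123]
force: [-0.6, 0.4, 5.6]
width: 50.0
gripper_force: 61.3
```

Converted, -40 mm is -0.8, -30 mm is -0.6.

Request:
{"method": "creep_tool", "body": {
  "segments": [
    [0,0,-0.2,0,0,0,45],
    [0,0,-0.6,0,0,0,45],
    [0,0,-0.8,0,0,0,45],
    [0,0,-0.8,0,0,0,45],
    [0,0,-0.2,0,0,0,45],
    [0,0,0,0,0,0,45],
    [0,0,0,0,0,0,45]
  ]
}}

```text
clock: 14.55
eef_pos: [494.2, 8.1, 105.9]
tool_rot: [-3.141, 0.001, 0.124]
force: [-0.8, -0.0, -0.8]
width: 50.1
gripper_force: 62.4
```

```bash
python3 -c "
from m import *
go(462.7,-172.9,107)"
```

```text
rz 0.0 tool d [-53.7 175.7  -1.1] at [494.2   8.1 105.9] [-3.141e+00  1.000e-03  1.240e-01] w 50.1 F [-0.8 -0.  -0.8] g 62.4
```

Converted, 43 mm is 0.86, 40 mm is 0.8.

Request:
{"method": "creep_tool", "body": {
  "segments": [
    [-0.16,0.5,0,0,0,0,45],
    [-0.24,0.8,0,0,0,0,45],
    [-0.26,0.86,0,0,0,0,45],
    [-0.24,0.8,0,0,0,0,45],
    [-0.12,0.4,0,0,0,0,45],
    [-0.054,0.154,0,0,0,0,45],
    [0,0,0,0,0,0,45],
    [0,0,0,0,0,0,45],
    [0,0,0,0,0,0,45]
  ]
}}

```text
clock: 15.45
eef_pos: [463.5, -171.0, 105.9]
tool_rot: [-3.14, 0.0, 0.127]
force: [0.9, 0.1, -0.4]
width: 49.9
gripper_force: 62.4
```

```bash
python3 - <<'E'
from m import *
go(462.7,-172.9,107)
n="scene"; im,d=cams.get_image(n)
print(top_c(n,d,(462,-174),145,160,35))
cv2.imwrite("pics/c1.png",cv2.resize(rect(n,im,(462,-174),104,80,4),(560,560)))
E
```

```text
rz 0.0 tool d [-1.1  1.8 -1.1] at [ 463.5 -171.   105.9] [-3.14   0.     0.127] w 49.9 F [ 0.9  0.1 -0.4] g 62.4
(array([ 464.8, -172.5,  151.7]), array([ 467.7, -173.9]), 32.9, 429)
```

View pics/c1.png

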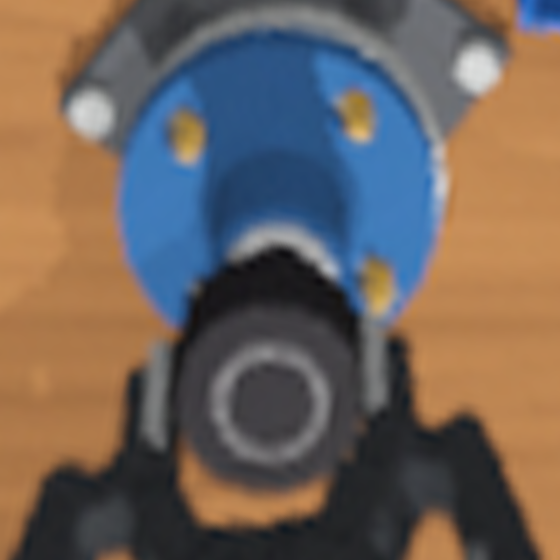

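The crop shows the cap in the fingers, ring centre (270,397), which is about 2.5-3 mm off the boss centre in y. I'll correct that and lower.

Converted, 8 mm is 0.16, 2.4 mm is 0.048.

Request:
{"method": "creep_tool", "body": {
  "segments": [
    [-0.016,0.048,0,0,0,0,45],
    [0,0,0.16,0,0,0,45],
    [0,0,0.16,0,0,0,45],
    [0,0,0.1,0,0,0,45],
    [0,0,0.06,0,0,0,45],
    [0,0,0.06,0,0,0,45],
    [0,0,0.06,0,0,0,45],
    [0,0,0,0,0,0,45]
  ]
}}

```text
clock: 16.3
eef_pos: [462.5, -175.5, 76.0]
tool_rot: [-3.141, 0.001, 0.124]
force: [-0.1, 0.1, 0.5]
width: 49.9
gripper_force: 62.4
```

Converted, 4 mm is 0.08, 3 mm is 0.06.

Request:
{"method": "creep_tool", "body": {
  "segments": [
    [0,0,0.08,0,0,0,45],
    [0,0,0.08,0,0,0,45],
    [0,0,0.06,0,0,0,45],
    [0,0,0.02,0,0,0,45],
    [0,0,0,0,0,0,45]
  ]
}}

```text
clock: 16.8
eef_pos: [462.6, -175.5, 64.1]
tool_rot: [-3.141, 0.0, 0.124]
force: [-1.1, 0.6, -0.7]
width: 50.1
gripper_force: 62.4
```

Converted, 1 mm is 0.02.

Request:
{"method": "creep_tool", "body": {
  "segments": [
    [0,0,0.02,0,0,0,45],
    [0,0,0.02,0,0,0,45],
    [0,0,0,0,0,0,45]
  ]
}}

```text
clock: 17.1
eef_pos: [462.9, -175.6, 63.3]
tool_rot: [-3.142, -0.001, 0.124]
force: [-2.2, 0.7, 9.1]
width: 50.0
gripper_force: 63.5
```

Request:
{"method": "creep_tool", "body": {
  "segments": [
    [0,0,0,0,0,0,60],
    [0,0,0,0,0,0,64],
    [0,0,0,0,0,0,66],
    [0,0,-0.2,0,0,0,70],
    [0,0,-0.6,0,0,0,80],
    [0,0,-0.4,0,0,0,85]
  ]
}}

```text
clock: 17.7
eef_pos: [463.0, -175.8, 123.9]
tool_rot: [3.141, -0.001, 0.124]
force: [2.1, -0.5, 0.2]
width: 85.4
gripper_force: 0.0
```

```bash
python3 -c "
from m import *
go(466,158.3,110)"
```

```text
rz 0.0 tool d [  44.2 -331.2   13.9] at [ 463.  -175.8  123.9] [ 3.141e+00 -1.000e-03  1.240e-01] w 85.4 F [ 2.1 -0.5  0.2] g 0.0
```

Converted, -46 mm is -0.92, -45 mm is -0.9.

Request:
{"method": "creep_tool", "body": {
  "segments": [
    [0.08,-0.64,0,0,0,0,85],
    [0.12,-0.92,0,0,0,0,85],
    [0.12,-0.92,0,0,0,0,85],
    [0.12,-0.92,0,0,0,0,85],
    [0.12,-0.92,0,0,0,0,85],
    [0.12,-0.92,0,0,0,0,85],
    [0.12,-0.9,0,0,0,0,85],
    [0.084,-0.484,0,0,0,0,85],
    [0,0,0,0,0,0,85],
    [0,0,0,0,0,0,85]
  ]
}}

```text
clock: 18.7
eef_pos: [465.6, 158.8, 122.6]
tool_rot: [3.141, -0.0, 0.125]
force: [0.4, -0.6, 0.0]
width: 84.7
gripper_force: 0.0
```

```bash
python3 - <<'E'
from m import *
go(466,158.3,-13.6)
n="scene"; im,d=cams.get_image(n)
print("cap",top_c(n,d,(462,-174),103,115,40)); print("plate",top_c(n,d,(462,-174),66,75,55)); print("tin",top_c(n,d,(682,-171),70,85,50)); print("red",top_c(n,d,(466,156),38,50,40))
im,d=cams.get_image("top"); print("captop",top_c("top",d,(462,-174),103,115,40))
E
```

```text
rz 0.0 tool d [  0.3   0.5 136.2] at [465.6 158.8 122.6] [ 3.141 -0.     0.125] w 84.7 F [ 0.4 -0.6  0. ] g 0.0
cap (array([ 463.2, -177.1,  109.2]), array([ 461.2, -177.4]), 26.9, 368)
plate (array([ 474.9, -173.4,   71.1]), array([ 461.8, -174. ]), 48.9, 655)
tin (array([ 682.3, -172.3,   78. ]), array([ 680.9, -172.4]), 37.2, 1008)
red (array([466.3, 155.4,  44.8]), array([463.7, 156.8]), 20.6, 178)
captop (array([ 463. , -174.1,  108.2]), array([ 463.5, -174.3]), 25.7, 386)
```

The cap sits at 108 mm, about 2.6 mm off the boss axis and within tolerance. Next, the red flange.

Converted, 40 mm is 0.8, 30 mm is 0.6.

Request:
{"method": "creep_tool", "body": {
  "segments": [
    [0.006,0.008,0.8,0,0,0,85],
    [0,0,0.8,0,0,0,85],
    [0,0,0.6,0,0,0,85],
    [0,0,0.3,0,0,0,85],
    [0,0,0.16,0,0,0,75],
    [0,0,0.06,0,0,0,60],
    [0,0,0,0,0,0,30],
    [0,0,0,0,0,0,30],
    [0,0,0,0,0,0,30],
    [0,0,0,0,0,0,30],
    [0,0,0,0,0,0,30],
    [0,0,0,0,0,0,30]
  ]
}}

```text
clock: 20.0
eef_pos: [466.8, 158.1, -12.6]
tool_rot: [-3.141, -0.002, 0.123]
force: [-0.1, -0.9, 7.3]
width: 38.3
gripper_force: 61.1
```

Converted, -40 mm is -0.8, 38 mm is 0.76.

Request:
{"method": "creep_tool", "body": {
  "segments": [
    [0,0,-0.3,0,0,0,30],
    [0,0,-0.7,0,0,0,30],
    [0,0,-0.8,0,0,0,30],
    [0,0,-0.2,0,0,0,30],
    [0.3,0.36,0,0,0,0,30],
    [0.56,0.68,0,0,0,0,30],
    [0.62,0.76,0,0,0,0,30],
    [0.62,0.76,0,0,0,0,30],
    [0.56,0.68,0,0,0,0,30],
    [0.408,0.478,0,0,0,0,30],
    [0,0,0,0,0,0,30],
    [0,0,0,0,0,0,30]
  ]
}}

```text
clock: 21.2
eef_pos: [640.3, -7.9, 85.0]
tool_rot: [-3.141, 0.002, 0.122]
force: [-0.8, -0.2, -3.3]
width: 38.4
gripper_force: 61.2
```

```bash
python3 -c "
from m import *
go(641.6,-7.5,-10)"
```

```text
rz 0.0 tool d [ 1.3 -0.2 95. ] at [640.3  -7.9  85. ] [-3.141e+00  2.000e-03  1.220e-01] w 38.4 F [-0.8 -0.2 -3.3] g 61.2
```

Converted, 30 mm is 0.6, 25 mm is 0.5.

Request:
{"method": "creep_tool", "body": {
  "segments": [
    [0.02,0,0.5,0,0,0,30],
    [0,0,0.6,0,0,0,30],
    [0,0,0.4,0,0,0,30],
    [0,0,0.2,0,0,0,30],
    [0,0,0.1,0,0,0,30],
    [0,0,0.04,0,0,0,30],
    [0,0,0,0,0,0,30]
  ]
}}

```text
clock: 21.9
eef_pos: [642.7, -6.9, -5.0]
tool_rot: [3.142, -0.001, 0.124]
force: [-0.5, -0.0, -2.2]
width: 38.6
gripper_force: 61.2
```

Converted, 2 mm is 0.04, 1 mm is 0.02.

Request:
{"method": "creep_tool", "body": {
  "segments": [
    [0,0,0.04,0,0,0,30],
    [0,0,0.02,0,0,0,30],
    [0,0,0.02,0,0,0,30],
    [0,0,0.02,0,0,0,30],
    [0,0,0,0,0,0,30]
  ]
}}

```text
clock: 22.4
eef_pos: [642.5, -7.2, -9.5]
tool_rot: [-3.141, -0.001, 0.124]
force: [-2.1, 0.1, 4.9]
width: 38.3
gripper_force: 62.0
```

Red is on the floor, so I'll release, lift and head for yellow.

Converted, -45 mm is -0.9, -40 mm is -0.8.

Request:
{"method": "creep_tool", "body": {
  "segments": [
    [0,0,0,0,0,0,48],
    [0,0,0,0,0,0,52],
    [0,0,0,0,0,0,56],
    [0,0,-0.3,0,0,0,58],
    [0,0,-0.8,0,0,0,60],
    [0,0,-0.9,0,0,0,70],
    [0,0,-0.4,0,0,0,85]
  ]
}}

```text
clock: 23.1
eef_pos: [644.9, -7.6, 114.6]
tool_rot: [3.141, -0.007, 0.124]
force: [0.1, 0.5, -0.2]
width: 82.2
gripper_force: 0.0
```

```bash
python3 -c "
from m import *
go(353,321.8,110)"
```

```text
rz 0.0 tool d [-249.1 -362.8    4.6] at [644.9  -7.6 114.6] [ 3.141 -0.007  0.124] w 82.2 F [ 0.1  0.5 -0.2] g 0.0
```

Converted, -38 mm is -0.76, -30.8 mm is -0.616.

Request:
{"method": "creep_tool", "body": {
  "segments": [
    [-0.38,-0.56,0,0,0,0,85],
    [-0.52,-0.76,0,0,0,0,85],
    [-0.52,-0.76,0,0,0,0,85],
    [-0.52,-0.76,0,0,0,0,85],
    [-0.52,-0.76,0,0,0,0,85],
    [-0.52,-0.76,0,0,0,0,85],
    [-0.52,-0.76,0,0,0,0,85],
    [-0.52,-0.76,0,0,0,0,85],
    [-0.52,-0.76,0,0,0,0,85],
    [-0.44,-0.616,0,0,0,0,85],
    [0,0,0,0,0,0,85],
    [0,0,0,0,0,0,85]
  ]
}}

```text
clock: 24.3
eef_pos: [350.1, 323.1, 110.1]
tool_rot: [-3.141, -0.001, 0.126]
force: [0.4, -0.9, -0.2]
width: 85.0
gripper_force: 0.0
```

```bash
python3 - <<'E'
from m import *
go(353,321.8,-13.4)
n="scene"; im,d=cams.get_image(n)
print("red",top_c(n,d,(641,-8),40,52,40)); print("yel",top_c(n,d,(353,320),38,50,40))
for k,g in(("red",(641,-8)),("yel",(578,311))):
    cv2.imwrite(f"pics/b_{k}.png",rect(n,im,g,3,85,2))
a=[cv2.imread(f"pics/b_{k}.png") for k in("red","yel")]; cv2.imwrite("pics/b.png",np.hstack(a))
E
```

```text
rz 0.0 tool d [  2.7   1.7 123.5] at [350.1 323.1 110.1] [-3.141e+00 -1.000e-03  1.260e-01] w 85.0 F [ 0.4 -0.9 -0.2] g 0.0
red (array([641.9,  -9.8,  47.9]), array([640.7,  -9. ]), 20.0, 248)
yel (array([353.9, 318.5,  44.8]), array([351.6, 320. ]), 20.7, 143)
```

View pics/b.png

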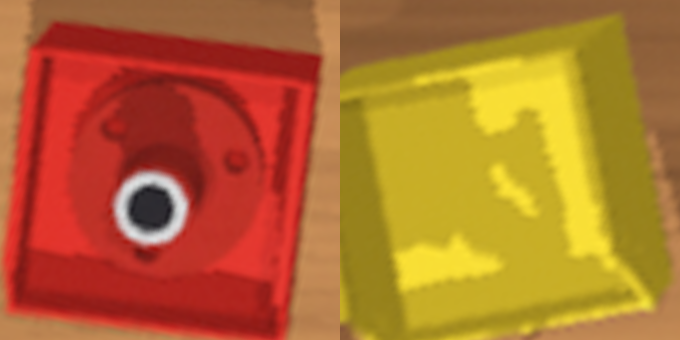

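The crop shows red flat and centred in its bin (boss (150,207), top at 47 mm). The yellow bin's corners agree with a centre of about (577,311). Next, yellow.

Converted, 40 mm is 0.8, 35 mm is 0.7.

Request:
{"method": "creep_tool", "body": {
  "segments": [
    [0.04,0.03,0.7,0,0,0,85],
    [0,0,0.8,0,0,0,85],
    [0,0,0.5,0,0,0,85],
    [0,0,0.26,0,0,0,85],
    [0,0,0.14,0,0,0,75],
    [0,0,0.06,0,0,0,60],
    [0,0,0,0,0,0,30],
    [0,0,0,0,0,0,30],
    [0,0,0,0,0,0,30],
    [0,0,0,0,0,0,30],
    [0,0,0,0,0,0,30],
    [0,0,0,0,0,0,30]
  ]
}}

```text
clock: 25.55
eef_pos: [353.6, 321.5, -12.5]
tool_rot: [-3.14, -0.002, 0.123]
force: [-0.8, 0.7, 6.7]
width: 39.0
gripper_force: 60.5
```

```bash
python3 -c "
from m import *
go(577,311.5,90)"
```

```text
rz 0.0 tool d [ 220.5   37.4 -102.5] at [353.6 321.5 -12.5] [-3.14e+00 -2.00e-03  1.23e-01] w 39.0 F [-0.8  0.7  6.7] g 60.5
```

Converted, 45 mm is 0.9, -40 mm is -0.8.

Request:
{"method": "creep_tool", "body": {
  "segments": [
    [0,0,-0.3,0,0,0,30],
    [0,0,-0.7,0,0,0,30],
    [0,0,-0.8,0,0,0,30],
    [0,0,-0.24,0,0,0,30],
    [0.5,0.08,0,0,0,0,30],
    [0.9,0.16,0,0,0,0,30],
    [0.9,0.16,0,0,0,0,30],
    [0.9,0.16,0,0,0,0,30],
    [0.8,0.12,0,0,0,0,30],
    [0.41,0.068,0,0,0,0,30],
    [0,0,0,0,0,0,30],
    [0,0,0,0,0,0,30]
  ]
}}

```text
clock: 26.75
eef_pos: [574.8, 310.2, 87.6]
tool_rot: [3.141, 0.002, 0.123]
force: [-0.9, 0.5, -2.2]
width: 38.3
gripper_force: 61.2
```

```bash
python3 -c "
from m import *
go(577,311.5,-10)"
```

```text
rz 0.0 tool d [ 2.3 -1.  97.6] at [574.8 310.2  87.6] [3.141e+00 2.000e-03 1.230e-01] w 38.3 F [-0.9  0.5 -2.2] g 61.2
```

Converted, 30 mm is 0.6, 25 mm is 0.5.

Request:
{"method": "creep_tool", "body": {
  "segments": [
    [0.04,-0.02,0.5,0,0,0,30],
    [0,0,0.6,0,0,0,30],
    [0,0,0.4,0,0,0,30],
    [0,0,0.2,0,0,0,30],
    [0,0,0.1,0,0,0,30],
    [0,0,0.06,0,0,0,30],
    [0,0,0.02,0,0,0,30],
    [0,0,0.02,0,0,0,30],
    [0,0,0,0,0,0,30]
  ]
}}

```text
clock: 27.65
eef_pos: [578.3, 312.4, -6.0]
tool_rot: [-3.141, -0.001, 0.124]
force: [1.1, 0.0, -2.8]
width: 38.4
gripper_force: 61.2
```

Converted, 2 mm is 0.04, 1 mm is 0.02.

Request:
{"method": "creep_tool", "body": {
  "segments": [
    [0,0,0.04,0,0,0,30],
    [0,0,0.02,0,0,0,30],
    [0,0,0.02,0,0,0,30],
    [0,0,0,0,0,0,30]
  ]
}}

```text
clock: 28.05
eef_pos: [577.9, 312.2, -9.4]
tool_rot: [-3.141, -0.0, 0.124]
force: [-2.5, -1.5, 5.4]
width: 38.5
gripper_force: 62.0
```

Contact at floor height, so I'll release, rise and move clear for a final check.

Converted, -45 mm is -0.9, -40 mm is -0.8.

Request:
{"method": "creep_tool", "body": {
  "segments": [
    [0,0,0,0,0,0,48],
    [0,0,0,0,0,0,52],
    [0,0,0,0,0,0,56],
    [0,0,-0.3,0,0,0,58],
    [0,0,-0.8,0,0,0,60],
    [0,0,-0.9,0,0,0,70],
    [0,0,-0.6,0,0,0,85],
    [-0.8,0,-0.2,0,0,0,85],
    [-0.9,0,0,0,0,0,85],
    [-0.9,0,0,0,0,0,85],
    [0,0,0,0,0,0,85]
  ]
}}

```text
clock: 29.15
eef_pos: [440.7, 295.0, 129.6]
tool_rot: [3.141, 0.009, 0.127]
force: [0.9, 1.3, -0.6]
width: 85.2
gripper_force: 0.0
```

```bash
python3 - <<'E'
from m import *
D={n:cams.get_image(n) for n in("scene","top")}
for n,(im,d) in D.items():
    for k,g,lo,hi,r in(("cap",(462,-174),103,115,40),("plate",(462,-174),66,75,55),("red",(641,-8),43,52,40),("yel",(577,311),43,52,40),("tin",(682,-171),70,85,50)): print(n,k,*top_c(n,d,g,lo,hi,r))
cv2.imwrite("pics/end.png",D["scene"][0])
E
```

```text
scene cap [ 463.2 -177.3  109.3] [ 461.4 -177.3] 26.3 369
scene plate [ 474.7 -173.3   71.1] [ 461.6 -173.2] 49.1 659
scene red [641.6  -9.5  48.1] [640.4  -8.8] 20.2 240
scene yel [577.7 308.5  48. ] [575.3 309.8] 20.6 189
scene tin [ 682.3 -172.4   78. ] [ 680.4 -172.2] 37.4 1011
top cap [ 462.9 -174.2  108. ] [ 463.8 -174.1] 26.0 386
top plate [ 459.6 -168.3   70.1] [ 463.6 -171.9] 48.3 755
top red [641.4  -6.1  47.2] [642.2  -6.1] 20.2 185
top yel [577.5 311.9  47.2] [578.5 312.1] 20.6 191
top tin [ 682.  -169.6   76.7] [ 684.  -170.3] 38.1 656
```

View pics/end.png

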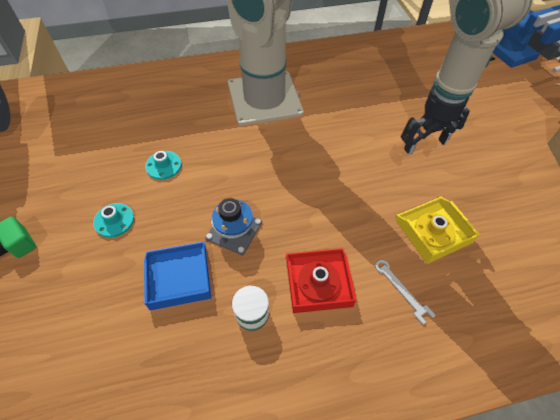

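Final picture: blue flange and black cap on the hub (230,215), red in the red bin (320,280), yellow in the yellow bin (438,228), tin (251,307) and spanner (405,292) where they started, arm clear at (440,130).

```bash
python3 -c "
from cell import ctrl
print(ctrl.finish_job())"
```

```text
the job is handed in; nothing more can be done
None
```

I handed the job in at about 29 s: the blue flange is seated on the hub with the dust cap fully down on its boss, and the red and yellow flanges lie flat in their own bins. The grease tin and spanner stayed put, and my final camera check showed everything within tolerance, but the hand-in call returned no verdict.

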